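Lock the wastebasket's hold-down with a jam nut

TASK

The wing nut on the wastebasket's hold-down stud is loose, so the jolts of the pull-out shelf will shake the clamp free. Run the wing nut down the stud until it meets the hex nut below, then tighten it firmly against it, to about 0.55 N m, so that the two lock. The hex nut must not turn with it, everything else on the shelf stays where it is, and nothing touches the nuts when you are done.

Things in the scene. Friction and masses are not known exactly. Their poses are not given: they have to be found in the camera images.
- jam_nut: the wing nut to turn, steel, 20 mm tall hub 33 mm wide at its foot, two wings 8 mm thick lying along its x axis both ways, 8 to 45 mm from the stud axis, 10 to 41 mm above its underside. Origin: stud axis, underside; z up. Right-hand thread: clockwise from above it goes down 8 mm a turn (1.27 mm per rad), almost freely (0.05 N m). Starts 6 to 14 mm above the hex nut; stays where it is left
- lower_nut: the plain steel hex nut below, already set on its rubber washer over the clamp strap: 30 mm across flats, 34.6 over corners, 16 mm tall, origin on the stud axis at its underside, 19 mm above the shelf. It must not be turned: it begins to be dragged round when the wing nut is tightened beyond about 0.7 N m
- lower_nut_corner (a point): a top corner of the hex nut, 17.3 mm from the stud axis; shows whether it has turned. Once the wing nut bears on the hex nut its torque climbs by about 0.5 N m per rad; the pair are locked from about 0.45 N m (55 N between the nuts), 0.55 N m is right (a fingertip pushing slowly across the outer half of a wing then feels about 17 N, its rubbing included); friction then holds them
- hold_down: the fixed hold-down: upright 20 mm threaded steel stud, top 75 mm above the shelf, through a flat steel strap (34 mm wide, top 15 mm above the shelf) reaching from 30 mm behind the stud to the foot of a white lidded wastebasket (round, 192 mm over the lid, 234 mm tall, axis 250 mm from the stud along this body's +y). Origin: stud axis, at the shelf's top face; z up
- shelf: white pull-out shelf board, 420 mm (x) by 700 mm (y), on extended slides; origin at the centre of its top face, 60 mm above the work surface. Does not move
- scrub_block: steel scrubbing block, 75 x 50 x 28 mm, loose bystander; origin at centre of underside
- nozzle_cap: yellow spray nozzle cap, 34 mm wide, 40 mm tall, standing, loose bystander; origin at centre of underside
- soap_dish: white ceramic soap dish, 100 x 70 x 22 mm, loose bystander; origin at centre of underside
- scrub_wand: olive silicone scrub wand, 200 mm long, 22 mm tall, lying along its x axis, loose bystander; origin under its length, 100 mm from the handle end

How it is judged:
By the outcome, as a careful person would: the job done as asked, in the order asked, and still so for the second after the job is handed in, with the robot touching nothing.
It also fails if it takes over 58 s, if anything falls off the work surface, if the arm or the gripper's body presses on something with over 40 N, if the wrist force passes 120 N, or if a joint passes its speed limit or range.

ROBOT

A 6-joint arm with a two-finger parallel gripper is mounted at the origin on the work surface. World frame = base frame: x ahead of the robot, y to its left, z up, the work surface at z = 0. Lengths are in m, angles in rad, forces in N, time in s.
With the tool pointing down it reaches from about 0.325 to 0.9 m from the base axis. Payload 6.1 kg.
Tool frame: the origin (TCP) lies on the centre line of the jaws, within the pads' length; the fingertips stand 22 mm ahead of it and the grasp point (between the pads) lies 3 mm ahead of it; z points along the fingers, y is the line along which they close (so a half turn about z gives the same grasp; the last joint's range is limited). The gripper opens to 85 mm and grips with 20 to 120 N. Pads are 22 mm wide; open, the fingers measure 114 mm over their backs; the gripper's body (76 mm by 85 mm) begins 54 mm behind the grasp point. The pads swing forward as they close: fully open they stand 13 mm farther back than shut.
Start: joints at [-0.126, 0.22, 1.526, -0, 1.395, -0.126], TCP at [0.625, -0, 0.253] pointing down, gripper open.
Joint ranges: [-2.98, 2.98], [-0.91, 2.08], [0.09, 2.57], [-1.24, 4.39], [0.2, 2.65], [-2.68, 2.68]. Speed limits (rad/s): [2.57, 2.57, 3.01, 3.14, 3.14, 3.14].

INTERFACE

Orientations are given as a 3x3 rotation matrix whose columns are the frame's x, y, z axes.
In Python, from plant import arm gives the robot as it stands.
- The arm moves only by the tool servo_tool, never from a script. Its argument "targets" is a list of rows, each an object of numbers: "hand": the opening, from 0 (shut) to 1 (fully open); "x", "y", "z": the shift along the tool's x, y, z in m; "ax", "ay", "az": the turn, a rotation vector about the tool's x, y, z in degrees. A call has 1 to 12 rows; each row is the pose to reach, as a shift and turn from the pose commanded when the call began, along the tool's axes at that moment; what a row does not reach only later rows make up. A row lasts 1/12 s, in which the tool goes at most 41.7 mm and 7.16 degrees, less where a joint would pass 70% of its speed; a pose out of reach is approached as far as the arm can. A call with a gripper value outside its range is refused whole. The fingers move at their own pace and stop on an object; "grip_force" is the grip in N (left out, the last holds). Time passes only in rows, so rows that repeat a pose let the fingers close. It gives the time, the measured TCP pose, the force, the opening and the grip force at its end, in the units of the state.
- arm.observe(): the state, without advancing time (a new reading comes with each control period).
- arm.snapshot(name): name is "scene" or "side" or "wrist"; returns (picture, depth): 384x512x3 uint8, blue, green, red; 384x512 float32, m along the optical axis (not along the pixel's ray), 0 where there is no reading.
- arm.camera_model(name): a dict with "intrinsics" (3x3 intrinsics, pixels), "rvec" (rotation vector, rad) and "tvec" (3), from world to camera coordinates, as OpenCV has them. Camera axes: x right, y down, z forward; pixel columns grow to the right and rows downward; lengths in m; the calibration is good to about 2 mm. A picture is of the moment at which its call begins: read the wrist's pose just before it. camera_model takes no time and is no camera call; for the wrist camera it gives the pose at the moment of the call.
- arm.close_job(): hands the job in; it is judged then, once.
Trained networks look in the newest picture that a camera, given by its name, has taken for a name from the list of things; names that differ only in an ending like _2 or _b are one class to them, and where a whole thing is asked for, a point or a joint stands for the part that bears it (a point fixed in the world has none). Each returns a list of dicts, best first, with "p" (0 to 1); they miss things now and then, are a little off and sometimes report something else, mostly with a low value. They report only what shows in the picture. A call takes as long as a camera call.
- arm.find_in(query, camera): "extent" ([left, top, right, bottom] in pixels, round what is visible of it).
- arm.trace(query, camera): "mask" (384x512 bool, what is visible of it) and "extent" ([left, top, right, bottom] in pixels, round what is visible of it).
- arm.spot_point(query, camera): "position" ([column, row] in pixels: a listed point, or the origin of a listed thing).
The state is a dict: "time": time; "joint_pos": joint angles; "joint_velocities": joint speeds; "joint_efforts": joint torques, N m; "tcp_pos": TCP position; "tool_rot": TCP orientation; "contact_force": force on the tool from outside, world axes, zero at the start; "moment": the same for the moment, N m; "opening": opening from 0.0 (shut) to 1.0 (fully open); "gripper_force": force on a finger pad.
Only numpy, scipy, OpenCV 4.12 (cv2) and the standard library are available. Lean on these libraries where they do the work, as an engineer would, in place of code of your own. Each camera call takes 0.05 s, during which the arm holds its last target. There are 200 camera calls.

## Working session

There is one attempt and no reset: what is moved stays moved. The work goes in short steps, Python scripts to look and compute and a tool call to move; the robot and the scene stay as the last step left them, time stands still between calls to the robot, and variables do not carry over. Pictures are saved under pics/ and viewed, at most 13 in all, crops included, and the job is handed in when it is done.

Besides the shell and the picture viewer there is one more tool, called as name([rows], argument=value, ...), one row to a line, values as JSON. servo_tool: Moves the arm, as the interface text tells. Its arguments: {"type":"object","properties":{"targets":{"type":"array"},"grip_force":{"type":"number"}},"required":["targets"]}

```bash
mkdir -p pics; ls; cat > h.py <<'E'
import numpy as np, cv2
from plant import arm
def cam(n):
    m=arm.camera_model(n);K=np.array(m["intrinsics"]);R=cv2.Rodrigues(np.array(m["rvec"],float))[0];return K,R,np.array(m["tvec"],float).ravel()
def back(n,uv,d):
    K,R,t=cam(n);uv=np.atleast_2d(uv).astype(float);d=np.atleast_1d(d)
    p=np.c_[(uv[:,0]-K[0,2])/K[0,0]*d,(uv[:,1]-K[1,2])/K[1,1]*d,d]
    return (p-t)@R
def rayz(n,uv,z):
    K,R,t=cam(n);c=-R.T@t;r=R.T@np.array([(uv[0]-K[0,2])/K[0,0],(uv[1]-K[1,2])/K[1,1],1]);return c+r*(z-c[2])/r[2]
def cloud(n,mask,dep):
    v,u=np.nonzero(mask&(dep>0));return back(n,np.c_[u,v],dep[v,u])
E
python3 - <<'E'
from h import *
np.set_printoptions(precision=4,suppress=True)
for n in("scene","side"):
    im,d=arm.snapshot(n);cv2.imwrite(f"pics/{n}0.png",im);np.save(n+"d.npy",d)
    for q in("jam_nut","lower_nut","hold_down","scrub_block","nozzle_cap","soap_dish","scrub_wand"):
        r=arm.trace(q,n)
        if r:
            P=cloud(n,r[0]["mask"],d);print(n,q,round(r[0]["p"],2),r[0]["extent"],np.median(P,0),P.min(0),P.max(0))
    for q in("jam_nut","lower_nut_corner","hold_down","lower_nut"):
        r=arm.spot_point(q,n);print(q,[(x["position"],round(x["p"],2)) for x in r][:2])
print(arm.observe())
E
```

```text
pics
scene jam_nut 0.68 [239.4, 134.4, 260.0, 174.6] [ 0.5303 -0.1315  0.1252] [ 0.4626 -0.1485  0.0603] [ 0.5631 -0.1107  0.1455]
scene lower_nut 0.66 [242.2, 166.1, 259.9, 174.5] [ 0.5335 -0.1335  0.0914] [ 0.5151 -0.1485  0.0782] [ 0.5631 -0.1114  0.1329]
scene hold_down 0.58 [233.0, 26.4, 425.5, 190.1] [0.5311 0.0519 0.1357] [ 0.1201 -0.1597 -0.0004] [0.6984 0.4978 0.3957]
scene scrub_block 0.93 [106.6, 195.4, 144.1, 240.7] [ 0.5525 -0.3744  0.0887] [ 0.4825 -0.4033  0.059 ] [ 0.5815 -0.348   0.0925]
scene nozzle_cap 0.94 [138.3, 252.5, 156.7, 279.0] [ 0.6616 -0.3569  0.0826] [ 0.617  -0.3737  0.0594] [ 0.6712 -0.3408  0.1028]
scene soap_dish 0.9 [93.7, 156.6, 143.8, 198.4] [ 0.4363 -0.374   0.0699] [ 0.2975 -0.4243  0.0025] [ 0.508  -0.3207  0.0901]
scene scrub_wand 0.57 [183.4, 266.7, 307.6, 323.1] [ 0.7567 -0.2012  0.0773] [ 0.734  -0.3207  0.0591] [ 0.7706 -0.1161  0.0838]
jam_nut [([249.7, 163.9], 0.59)]
lower_nut_corner [([258.7, 167.6], 0.6)]
hold_down [([249.3, 175.4], 0.76)]
lower_nut [([251.9, 170.6], 0.65)]
side jam_nut 0.73 [261.4, 198.3, 278.8, 244.6] [ 0.5094 -0.118
[... 830 characters left out ...]
[([269.7, 224.5], 0.67)]
lower_nut_corner [([257.3, 227.5], 0.52)]
hold_down [([266.3, 238.9], 0.79)]
lower_nut [([267.9, 232.5], 0.53), ([267.1, 240.3], 0.3)]
{'time': 1.2, 'joint_pos': array([-0.1261,  0.2204,  1.5265,  0.    ,  1.3947, -0.1261]), 'joint_velocities': array([-0.0004, -0.0004, -0.001 ,  0.0019,  0.0003, -0.0009]), 'joint_efforts': array([ -0.0002, -49.6866, -38.9725,  -0.0001,   0.0011,   0.    ]), 'tcp_pos': array([0.625 , 0.    , 0.2533]), 'tool_rot': array([[ 0.,  1., -0.],
       [ 1., -0.,  0.],
       [ 0., -0., -1.]]), 'contact_force': array([ 0.3063, -0.2361, -0.0631]), 'moment': array([-0.0079,  0.0027, -0.0095]), 'gripper_force': 0.0, 'opening': 1.0018384831189642}
```

```bash
python3 - <<'E'
from h import *
np.set_printoptions(precision=4,suppress=True)
a=cv2.imread("pics/scene0.png")[100:220,190:310];b=cv2.imread("pics/side0.png")[170:290,210:330]
cv2.imwrite("pics/c0.png",np.hstack([cv2.resize(a,(400,400),interpolation=2),cv2.resize(b,(400,400),interpolation=2)]))
print(rayz("scene",[249.3,175.4],.06),rayz("side",[266.3,238.9],.06))
K,R,t=cam("wrist");T=arm.observe();c=-R.T@t;print("wristcam",c,R, T["tcp_pos"],K)
E
```

```text
[ 0.5155 -0.1269  0.06  ] [ 0.5239 -0.1292  0.06  ]
wristcam [0.6245 0.0715 0.3744] [[ 1.     -0.0003 -0.0006]
 [-0.0001 -0.9602  0.2794]
 [-0.0007 -0.2794 -0.9602]] [0.625  0.     0.2533] [[292.4708   0.     263.4836]
 [  0.     292.4708 194.7286]
 [  0.       0.       1.    ]]
```

View pics/c0.png

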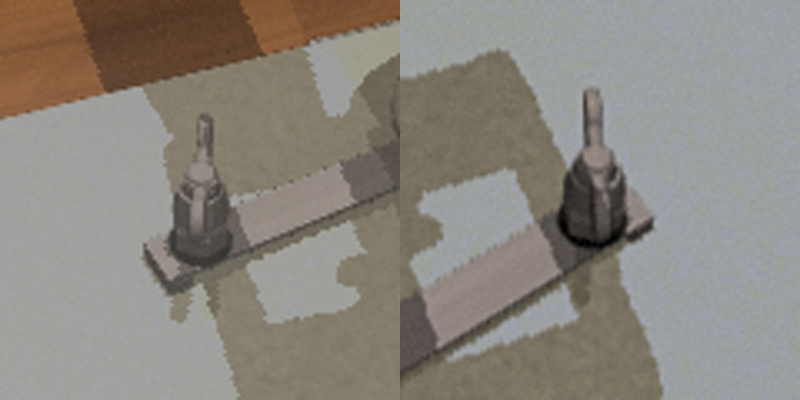

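View pics/scene0.png

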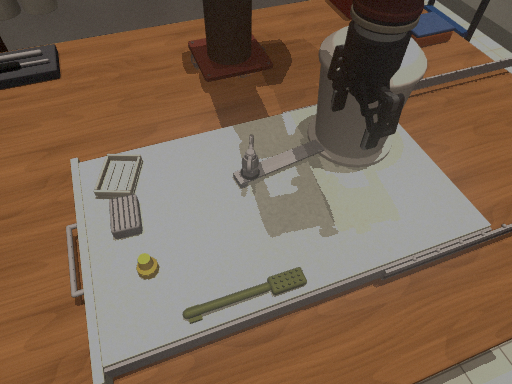

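servo_tool([
  {"x":-0.03,"y":-0.025,"hand":1},
  {"x":-0.06,"y":-0.05,"hand":1},
  {"x":-0.09,"y":-0.075,"hand":1},
  {"x":-0.12,"y":-0.1,"hand":1},
  {"x":-0.13,"y":-0.1,"hand":1},
  {"x":-0.13,"y":-0.1,"hand":1},
  {"x":-0.13,"y":-0.1,"hand":1},
])

```text
invalid input
```

```bash
python3 - <<'E'
from h import *
np.set_printoptions(precision=4,suppress=True)
im,d=arm.snapshot("wrist");cv2.imwrite("pics/w0.png",im);np.save("w0.npy",d)
s=arm.observe();print(s["time"],s["tcp_pos"],s["joint_pos"],s["contact_force"],s["moment"])
r=arm.trace("jam_nut","wrist")
if r:
    m=r[0]["mask"];P=cloud("wrist",m,d);print(r[0]["p"],r[0]["extent"]);zt=np.percentile(P[:,2],98);print("top",zt)
    T=P[(P[:,2]>zt-.006)];print(len(T),T.mean(0),T.min(0),T.max(0));c=T[:,:2]-T[:,:2].mean(0);w,v=np.linalg.eigh(c.T@c);print("wing dir",v[:,1])
    np.save("w0m.npy",m)
for q,z in(("jam_nut",.105),("hold_down",.06),("lower_nut",.079),("lower_nut_corner",.095)):
    for x in arm.spot_point(q,"wrist")[:3]:print(q,x["p"],x["position"],rayz("wrist",x["position"],z))
E
```

```text
1.25 [0.625  0.     0.2533] [-0.1261  0.2204  1.5265  0.      1.3947 -0.1261] [-0.477  -0.5218  0.101 ] [-0.0489  0.011  -0.0323]
0.75 [167.4, 295.3, 201.1, 343.9]
top 0.14384686215386588
194 [ 0.5517 -0.13    0.149 ] [ 0.5389 -0.1453  0.1379] [0.6028 0.0178 0.3142]
wing dir [0.2735 0.9619]
jam_nut 0.98 [169.4, 303.4] [ 0.523  -0.1287  0.105 ]
hold_down 0.78 [177.3, 279.6] [ 0.5188 -0.1281  0.06  ]
lower_nut 0.63 [172.5, 289.2] [ 0.5186 -0.1287  0.079 ]
lower_nut_corner 0.59 [180.3, 286.6] [ 0.5331 -0.1146  0.095 ]
```

View pics/w0.png

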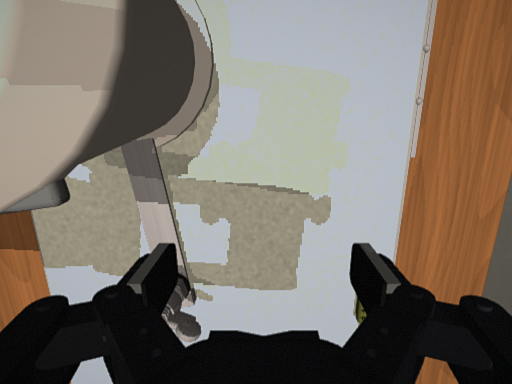

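servo_tool([
  {"hand":1.0,"x":-0.03,"y":-0.025,"z":0,"ax":0,"ay":0,"az":0},
  {"hand":1.0,"x":-0.06,"y":-0.05,"z":0,"ax":0,"ay":0,"az":0},
  {"hand":1.0,"x":-0.09,"y":-0.075,"z":0,"ax":0,"ay":0,"az":0},
  {"hand":1.0,"x":-0.12,"y":-0.1,"z":0,"ax":0,"ay":0,"az":0},
  {"hand":1.0,"x":-0.13,"y":-0.1,"z":0,"ax":0,"ay":0,"az":0},
  {"hand":1.0,"x":-0.13,"y":-0.1,"z":0,"ax":0,"ay":0,"az":0},
], grip_force=20)

```text
time: 2.0
tcp_pos: [0.5242, -0.1324, 0.2536]
tool_rot: [[0.004, 1.0, 0.001], [1.0, -0.004, -0.001], [-0.001, 0.001, -1.0]]
contact_force: [-0.8, -1.4, -0.9]
opening: 0.998
gripper_force: 0.0
```

```bash
cat > look.py <<'E'
import sys
from h import *
np.set_printoptions(precision=4,suppress=True)
nm=sys.argv[1]
im,d=arm.snapshot("wrist");cv2.imwrite(f"pics/{nm}.png",im);np.save(nm+".npy",d)
s=arm.observe();print(s["time"],s["tcp_pos"],s["joint_pos"],s["contact_force"],s["moment"])
r=arm.trace("jam_nut","wrist")
if r:
    m=r[0]["mask"];P=cloud("wrist",m,d);P=P[P[:,2]<.16];print(r[0]["p"],r[0]["extent"]);zt=np.percentile(P[:,2],95);print("top",zt)
    T=P[(P[:,2]>zt-.006)];print(len(T),T.mean(0),T.min(0),T.max(0));c=T[:,:2]-T[:,:2].mean(0);w,v=np.linalg.eigh(c.T@c);print("wing dir",v[:,1],(T[:,:2].max(0)+T[:,:2].min(0))/2)
for q,z in(("jam_nut",.105),("hold_down",.06),("lower_nut",.079),("lower_nut_corner",.095)):
    for x in arm.spot_point(q,"wrist")[:3]:print(q,x["p"],x["position"],rayz("wrist",x["position"],z))
E
python3 look.py w1
```

```text
2.05 [ 0.525  -0.131   0.2537] [-0.3905  0.0187  1.7461  0.0004  1.3757 -0.3878] [-0.6209 -0.3881  0.5153] [-0.0073 -0.0227 -0.0207]
0.59 [212.3, 168.8, 306.4, 213.7]
top 0.1431296030573262
472 [ 0.5199 -0.1224  0.1412] [ 0.4816 -0.1426  0.1372] [ 0.5605 -0.1037  0.1451]
wing dir [-0.9126  0.4088] [ 0.521  -0.1232]
jam_nut 0.6 [258.0, 181.0] [ 0.5199 -0.1227  0.105 ]
hold_down 0.83 [261.0, 173.2] [ 0.5224 -0.1244  0.06  ]
lower_nut 0.47 [260.2, 172.7] [ 0.5216 -0.1196  0.079 ]
lower_nut 0.43 [308.3, 142.2] [ 0.5698 -0.0885  0.079 ]
lower_nut_corner 0.54 [271.2, 165.3] [ 0.5324 -0.1089  0.095 ]
```

View pics/w1.png

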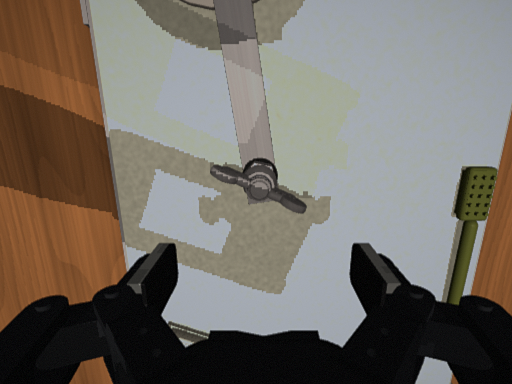

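servo_tool([
  {"hand":0.59,"x":0.0065,"y":-0.004,"z":0,"ax":0,"ay":0,"az":-7},
  {"hand":0.59,"x":0.0065,"y":-0.004,"z":0,"ax":0,"ay":0,"az":-14},
  {"hand":0.59,"x":0.0065,"y":-0.004,"z":0.02,"ax":0,"ay":0,"az":-20},
  {"hand":0.59,"x":0.0065,"y":-0.004,"z":0.04,"ax":0,"ay":0,"az":-24},
  {"hand":0.59,"x":0.0065,"y":-0.004,"z":0.06,"ax":0,"ay":0,"az":-24},
  {"hand":0.59,"x":0.0065,"y":-0.004,"z":0.075,"ax":0,"ay":0,"az":-24},
  {"hand":0.59,"x":0.0065,"y":-0.004,"z":0.075,"ax":0,"ay":0,"az":-24},
])

```text
time: 2.88
tcp_pos: [0.5192, -0.1216, 0.1744]
tool_rot: [[-0.408, 0.913, -0.006], [0.913, 0.408, 0.003], [0.005, -0.005, -1.0]]
contact_force: [-0.3, 0.7, 0.2]
opening: 0.587
gripper_force: 0.0
```

```bash
python3 look.py w2
```

```text
2.9333 [ 0.52   -0.1221  0.1764] [-0.3784  0.0764  1.8368  0.0001  1.2328 -0.7987] [-0.419   0.5604  0.3281] [ 0.0094 -0.0084  0.0452]
0.58 [208.1, 185.4, 311.5, 294.8]
top 0.14666277910192563
926 [ 0.5185 -0.1249  0.1448] [ 0.4822 -0.1473  0.1407] [ 0.5615 -0.1073  0.1489]
wing dir [-0.9116  0.411 ] [ 0.5219 -0.1273]
jam_nut 0.55 [263.2, 224.6] [ 0.5242 -0.13    0.105 ]
hold_down 0.69 [262.8, 205.2] [ 0.5245 -0.131   0.06  ]
lower_nut 0.64 [260.2, 211.4] [ 0.5223 -0.1311  0.079 ]
lower_nut_corner 0.83 [285.2, 208.5] [ 0.5362 -0.1163  0.095 ]
```

View pics/w2.png

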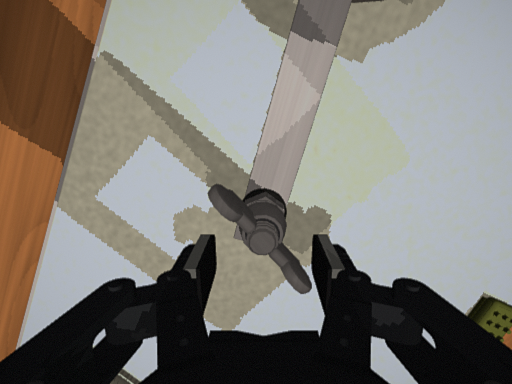

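```bash
python3 - <<'E'
from h import *
im=cv2.imread("pics/w2.png");d=np.load("w2.npy")
print(arm.observe()["tcp_pos"])
for uv in((264,237),(262,236)):
    print(rayz("wrist",uv,.135), back("wrist",uv,d[uv[1],uv[0]]))
# wing ends
for uv in((222,196),(300,285)): print(back("wrist",uv,d[uv[1],uv[0]]))
c=cv2.resize(im[150:330,190:340],(600,720)[::1],interpolation=2)[:600];cv2.imwrite("pics/w2c.png",c)
E
```

```text
[ 0.52201792 -0.12364119  0.17987591]
[ 0.52362566 -0.12710392  0.135     ] [[ 0.52253173 -0.12468881  0.14080732]]
[ 0.5222263  -0.12699248  0.135     ] [[ 0.52117049 -0.12455615  0.1408678 ]]
[[ 0.49031228 -0.10976643  0.14506339]]
[[ 0.55290253 -0.14053755  0.14975373]]
```

View pics/w2c.png

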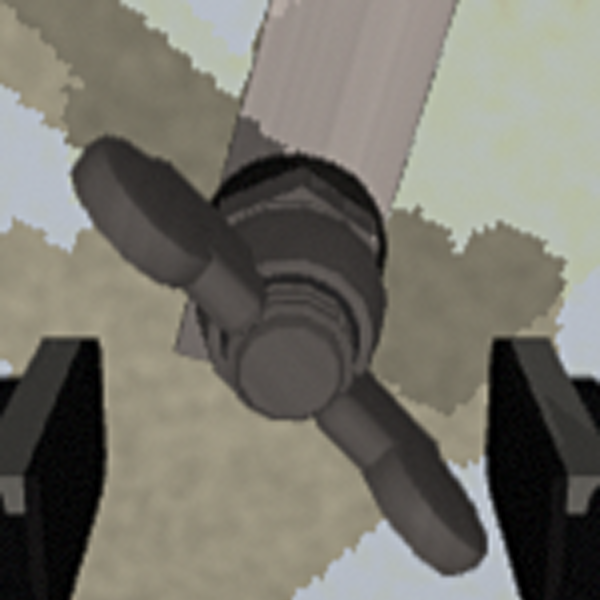

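servo_tool([
  {"hand":0.59,"x":-0.0015,"y":-0.0028,"z":0.01,"ax":0,"ay":0,"az":0},
  {"hand":0.59,"x":-0.0015,"y":-0.0028,"z":0.03,"ax":0,"ay":0,"az":0},
  {"hand":0.59,"x":-0.0015,"y":-0.0028,"z":0.05,"ax":0,"ay":0,"az":0},
  {"hand":0.59,"x":-0.0015,"y":-0.0028,"z":0.051,"ax":0,"ay":0,"az":0},
  {"hand":0.59,"x":-0.0015,"y":-0.0028,"z":0.051,"ax":0,"ay":0,"az":0},
  {"hand":0.59,"x":-0.0015,"y":-0.0028,"z":0.051,"ax":0,"ay":0,"az":7},
  {"hand":0.59,"x":-0.0015,"y":-0.0028,"z":0.051,"ax":0,"ay":0,"az":14},
  {"hand":0.59,"x":-0.0015,"y":-0.0028,"z":0.051,"ax":0,"ay":0,"az":21},
])

```text
time: 3.85
tcp_pos: [0.5199, -0.1268, 0.1289]
tool_rot: [[-0.047, 0.999, 0.002], [0.999, 0.047, -0.002], [-0.002, 0.002, -1.0]]
contact_force: [0.3, -1.2, -2.4]
opening: 0.59
gripper_force: 1.1
```

```bash
cat > look2.py <<'E'
import sys
from h import *
np.set_printoptions(precision=4,suppress=True)
nm=sys.argv[1]
s0=arm.observe();im,d=arm.snapshot("wrist");s=arm.observe();cv2.imwrite(f"pics/{nm}.png",im);np.save(nm+".npy",d)
print(s0["tcp_pos"],s["time"],s["tcp_pos"],s["joint_pos"],s["contact_force"],s["moment"],s["tool_rot"][:,1],s["opening"])
E
python3 look2.py w3
```

```text
[ 0.5199 -0.1268  0.1289] 3.9 [ 0.5199 -0.1266  0.1289] [-0.3862  0.1315  1.8744 -0.0004  1.1334 -0.4251] [-0.2037 -0.1493 -0.3274] [-0.0068  0.0074 -0.0023] [0.9992 0.039  0.002 ] 0.5907147660595811
```

View pics/w3.png

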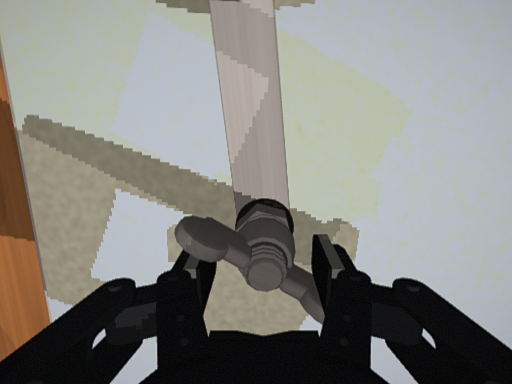

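servo_tool([
  {"hand":0.59,"x":0,"y":0,"z":0,"ax":0,"ay":0,"az":6},
  {"hand":0.59,"x":0,"y":0,"z":0,"ax":0,"ay":0,"az":12},
  {"hand":0.59,"x":0,"y":0,"z":0,"ax":0,"ay":0,"az":18},
  {"hand":0.59,"x":0,"y":0,"z":0,"ax":0,"ay":0,"az":24},
  {"hand":0.59,"x":0,"y":0,"z":0,"ax":0,"ay":0,"az":30},
  {"hand":0.59,"x":0,"y":0,"z":0,"ax":0,"ay":0,"az":36},
  {"hand":0.59,"x":0,"y":0,"z":0,"ax":0,"ay":0,"az":40},
])

```text
time: 4.48
tcp_pos: [0.52, -0.1263, 0.1287]
tool_rot: [[0.604, 0.797, 0.002], [0.797, -0.604, -0.001], [0.001, 0.002, -1.0]]
contact_force: [0.9, 0.2, -2.2]
opening: 0.593
gripper_force: 1.1
```

```bash
python3 look2.py w4
```

```text
[ 0.52   -0.1263  0.1287] 4.5333 [ 0.5199 -0.1263  0.1286] [-0.3859  0.1317  1.8746  0.0002  1.133   0.2647] [-0.1861  0.3136  0.2294] [ 0.0094 -0.0262 -0.0136] [ 0.7956 -0.6058  0.0021] 0.5874494588495277
```

View pics/w4.png

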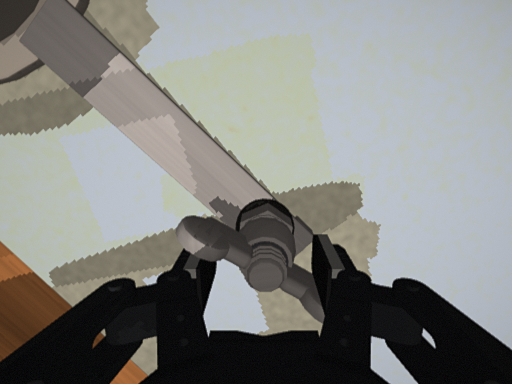

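servo_tool([
  {"hand":0.59,"x":0,"y":0,"z":0,"ax":0,"ay":0,"az":7},
  {"hand":0.59,"x":0,"y":0,"z":0,"ax":0,"ay":0,"az":14},
  {"hand":0.59,"x":0,"y":0,"z":0,"ax":0,"ay":0,"az":21},
  {"hand":0.59,"x":0,"y":0,"z":0,"ax":0,"ay":0,"az":28},
  {"hand":0.59,"x":0,"y":0,"z":0,"ax":0,"ay":0,"az":35},
  {"hand":0.59,"x":0,"y":0,"z":0,"ax":0,"ay":0,"az":42},
  {"hand":0.59,"x":0,"y":0,"z":0,"ax":0,"ay":0,"az":49},
  {"hand":0.59,"x":0,"y":0,"z":0,"ax":0,"ay":0,"az":56},
  {"hand":0.59,"x":0,"y":0,"z":0,"ax":0,"ay":0,"az":63},
  {"hand":0.59,"x":0,"y":0,"z":0,"ax":0,"ay":0,"az":70},
  {"hand":0.59,"x":0,"y":0,"z":0,"ax":0,"ay":0,"az":77},
  {"hand":0.59,"x":0,"y":0,"z":0,"ax":0,"ay":0,"az":84},
])

```text
time: 5.53
tcp_pos: [0.5201, -0.1266, 0.1286]
tool_rot: [[0.856, -0.516, 0.003], [-0.516, -0.856, -0.001], [0.003, -0.0, -1.0]]
contact_force: [1.0, -1.4, -1.2]
opening: 0.591
gripper_force: 0.9
```

servo_tool([
  {"hand":0.59,"x":0,"y":0,"z":0,"ax":0,"ay":0,"az":7},
  {"hand":0.59,"x":0,"y":0,"z":0,"ax":0,"ay":0,"az":14},
  {"hand":0.59,"x":0,"y":0,"z":0,"ax":0,"ay":0,"az":21},
  {"hand":0.59,"x":0,"y":0,"z":0,"ax":0,"ay":0,"az":28},
  {"hand":0.59,"x":0,"y":0,"z":0,"ax":0,"ay":0,"az":35},
  {"hand":0.59,"x":0,"y":0,"z":0,"ax":0,"ay":0,"az":40},
])

```text
time: 6.03
tcp_pos: [0.5199, -0.1267, 0.1286]
tool_rot: [[0.324, -0.946, 0.002], [-0.946, -0.324, -0.001], [0.002, -0.002, -1.0]]
contact_force: [0.1, -2.2, -0.9]
opening: 0.593
gripper_force: 0.8
```

```bash
cat > st.py <<'E'
from h import *
np.set_printoptions(precision=4,suppress=True)
s=arm.observe();R=s["tool_rot"]
print(s["time"],s["tcp_pos"],"q6",s["joint_pos"][5],"F",s["contact_force"],"M",s["moment"],"yaw_y",np.degrees(np.arctan2(R[1,1],R[0,1])))
E
python3 st.py
```

```text
6.0333 [ 0.5199 -0.1267  0.1286] q6 2.4257464121316668 F [ 0.1407 -2.1876 -0.864 ] M [-0.263  -0.0496  0.0312] yaw_y -161.099807699656
```

servo_tool([
  {"hand":0.59,"x":0,"y":0,"z":0,"ax":0,"ay":0,"az":-7},
  {"hand":0.59,"x":0,"y":0,"z":0,"ax":0,"ay":0,"az":-14},
  {"hand":0.59,"x":0,"y":0,"z":-0.02,"ax":0,"ay":0,"az":-21},
  {"hand":0.59,"x":0,"y":0,"z":-0.04,"ax":0,"ay":0,"az":-28},
  {"hand":0.59,"x":0,"y":0,"z":-0.04,"ax":0,"ay":0,"az":-35},
  {"hand":0.59,"x":0,"y":0,"z":-0.04,"ax":0,"ay":0,"az":-42},
  {"hand":0.59,"x":0,"y":0,"z":-0.04,"ax":0,"ay":0,"az":-49},
  {"hand":0.59,"x":0,"y":0,"z":-0.04,"ax":0,"ay":0,"az":-56},
  {"hand":0.59,"x":0,"y":0,"z":-0.04,"ax":0,"ay":0,"az":-63},
  {"hand":0.59,"x":0,"y":0,"z":-0.04,"ax":0,"ay":0,"az":-70},
  {"hand":0.59,"x":0,"y":0,"z":-0.04,"ax":0,"ay":0,"az":-77},
  {"hand":0.59,"x":0,"y":0,"z":-0.04,"ax":0,"ay":0,"az":-84},
])

```text
time: 7.03
tcp_pos: [0.5196, -0.1263, 0.1686]
tool_rot: [[0.972, 0.235, 0.002], [0.235, -0.972, -0.001], [0.001, 0.001, -1.0]]
contact_force: [0.8, 0.1, -0.1]
opening: 0.592
gripper_force: 0.0
```

servo_tool([
  {"hand":0.59,"x":0,"y":0,"z":0,"ax":0,"ay":0,"az":-7},
  {"hand":0.59,"x":0,"y":0,"z":0,"ax":0,"ay":0,"az":-14},
  {"hand":0.59,"x":0,"y":0,"z":0,"ax":0,"ay":0,"az":-21},
  {"hand":0.59,"x":0,"y":0,"z":0,"ax":0,"ay":0,"az":-28},
  {"hand":0.59,"x":0,"y":0,"z":0,"ax":0,"ay":0,"az":-35},
  {"hand":0.59,"x":0,"y":0,"z":0,"ax":0,"ay":0,"az":-42},
  {"hand":0.59,"x":0,"y":0,"z":0,"ax":0,"ay":0,"az":-49},
  {"hand":0.59,"x":0,"y":0,"z":0,"ax":0,"ay":0,"az":-56},
  {"hand":0.59,"x":0,"y":0,"z":0,"ax":0,"ay":0,"az":-63},
  {"hand":0.59,"x":0,"y":0,"z":0,"ax":0,"ay":0,"az":-70},
  {"hand":0.59,"x":0,"y":0,"z":0,"ax":0,"ay":0,"az":-77},
  {"hand":0.59,"x":0,"y":0,"z":0,"ax":0,"ay":0,"az":-84},
])

```text
time: 8.03
tcp_pos: [0.5196, -0.1263, 0.1686]
tool_rot: [[-0.132, 0.991, 0.002], [0.991, 0.132, -0.001], [-0.001, 0.002, -1.0]]
contact_force: [-0.0, 0.2, 0.5]
opening: 0.59
gripper_force: 0.0
```

servo_tool([
  {"hand":0.59,"x":0,"y":0,"z":0,"ax":0,"ay":0,"az":-7},
  {"hand":0.59,"x":0,"y":0,"z":0,"ax":0,"ay":0,"az":-14},
  {"hand":0.59,"x":0,"y":0,"z":0,"ax":0,"ay":0,"az":-21},
  {"hand":0.59,"x":0,"y":0,"z":0,"ax":0,"ay":0,"az":-28},
  {"hand":0.59,"x":0,"y":0,"z":0,"ax":0,"ay":0,"az":-35},
  {"hand":0.59,"x":0,"y":0,"z":0,"ax":0,"ay":0,"az":-42},
  {"hand":0.59,"x":0,"y":0,"z":0,"ax":0,"ay":0,"az":-45},
  {"hand":0.59,"x":0,"y":0,"z":0,"ax":0,"ay":0,"az":-45},
])

```text
time: 8.7
tcp_pos: [0.5196, -0.1263, 0.1685]
tool_rot: [[-0.791, 0.611, 0.002], [0.611, 0.791, -0.001], [-0.002, 0.001, -1.0]]
contact_force: [0.0, -1.0, -0.3]
opening: 0.591
gripper_force: 0.0
```

```bash
python3 st.py; python3 look2.py w5
```

```text
8.7 [ 0.5196 -0.1263  0.1685] q6 -1.2990434934591353 F [ 0.0208 -1.0347 -0.3401] M [-0.0548 -0.017   0.0206] yaw_y 52.31725050976322
[ 0.5196 -0.1263  0.1685] 8.75 [ 0.5195 -0.1262  0.1683] [-0.3859  0.0822  1.8468  0.      1.2111 -1.2951] [ 0.433  -0.9332 -0.023 ] [-0.0748 -0.0183  0.0157] [0.6143 0.789  0.0004] 0.5884327639969895
```

View pics/w5.png

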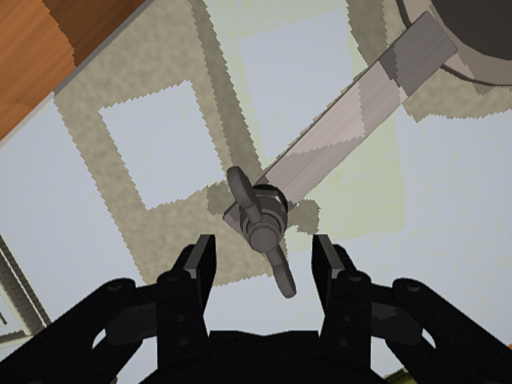

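```bash
python3 - <<'E'
from h import *
np.set_printoptions(precision=4,suppress=True)
d=np.load("w5.npy")
K,R,t=cam("wrist")
v,u=np.mgrid[150:310,215:305];v=v.ravel();u=u.ravel();P=back("wrist",np.c_[u,v],d[v,u]);P=P[(d[v,u]>0)]
Q=P-[.5195,-.1262,0];r=np.hypot(Q[:,0],Q[:,1])
W=(r>18)&(r<46)&(Q[:,2]>.105)&(Q[:,2]<.155)
w=Q[W];print(W.sum(),np.percentile(w[:,2],[50,80,90,95,99]))
c=w[w[:,2]>np.percentile(w[:,2],50)][:,:2];a=np.degrees(np.arctan2(c[:,1],c[:,0]));
for s in(0,1):
    m=(a>0)==bool(s);print("ang",np.median(a[m]),w[w[:,2]>np.percentile(w[:,2],50)][m].max(0),w[w[:,2]>np.percentile(w[:,2],50)][m].min(0))
S=(r<7)&(Q[:,2]<.15)&(Q[:,2]>.128);print("stud",np.median(P[S],0),P[S].mean(0))
E
```

```text
Traceback (most recent call last):
IndexError: index -1 is out of bounds for axis 0 with size 0
```

servo_tool([
  {"hand":0.59,"x":0,"y":0,"z":0.02,"ax":0,"ay":0,"az":0},
  {"hand":0.59,"x":0,"y":0,"z":0.04,"ax":0,"ay":0,"az":0},
  {"hand":0.59,"x":0,"y":0,"z":0.041,"ax":0,"ay":0,"az":7},
  {"hand":0.59,"x":0,"y":0,"z":0.041,"ax":0,"ay":0,"az":14},
  {"hand":0.59,"x":0,"y":0,"z":0.041,"ax":0,"ay":0,"az":21},
  {"hand":0.59,"x":0,"y":0,"z":0.041,"ax":0,"ay":0,"az":28},
  {"hand":0.59,"x":0,"y":0,"z":0.041,"ax":0,"ay":0,"az":35},
  {"hand":0.59,"x":0,"y":0,"z":0.041,"ax":0,"ay":0,"az":42},
  {"hand":0.59,"x":0,"y":0,"z":0.041,"ax":0,"ay":0,"az":49},
  {"hand":0.59,"x":0,"y":0,"z":0.041,"ax":0,"ay":0,"az":56},
])

```text
time: 9.58
tcp_pos: [0.5193, -0.1263, 0.1268]
tool_rot: [[0.076, 0.997, 0.001], [0.997, -0.076, -0.001], [-0.001, 0.001, -1.0]]
contact_force: [0.2, -0.2, -1.7]
opening: 0.589
gripper_force: 1.0
```

```bash
python3 st.py
```

```text
9.5833 [ 0.5193 -0.1263  0.1268] q6 -0.3101042514445825 F [ 0.2491 -0.1677 -1.7169] M [-0.0892 -0.0809  0.0688] yaw_y -4.348781614804811
```

servo_tool([
  {"hand":0.59,"x":0,"y":0,"z":0,"ax":0,"ay":0,"az":7},
  {"hand":0.59,"x":0,"y":0,"z":0,"ax":0,"ay":0,"az":14},
  {"hand":0.59,"x":0,"y":0,"z":0,"ax":0,"ay":0,"az":21},
  {"hand":0.59,"x":0,"y":0,"z":0,"ax":0,"ay":0,"az":28},
  {"hand":0.59,"x":0,"y":0,"z":0,"ax":0,"ay":0,"az":35},
  {"hand":0.59,"x":0,"y":0,"z":0,"ax":0,"ay":0,"az":42},
  {"hand":0.59,"x":0,"y":0,"z":0,"ax":0,"ay":0,"az":49},
  {"hand":0.59,"x":0,"y":0,"z":0,"ax":0,"ay":0,"az":56},
  {"hand":0.59,"x":0,"y":0,"z":0,"ax":0,"ay":0,"az":63},
  {"hand":0.59,"x":0,"y":0,"z":0,"ax":0,"ay":0,"az":70},
])

```text
time: 10.42
tcp_pos: [0.5198, -0.1261, 0.1269]
tool_rot: [[0.963, 0.27, 0.002], [0.27, -0.963, -0.0], [0.002, 0.001, -1.0]]
contact_force: [1.5, 1.1, -1.3]
opening: 0.587
gripper_force: 0.9
```

```bash
python3 st.py
```

```text
10.4167 [ 0.5198 -0.1261  0.1269] q6 0.9116649742273201 F [ 1.4881  1.1003 -1.2592] M [ 0.0169 -0.3247  0.0768] yaw_y -74.34546673721998
```

servo_tool([
  {"hand":0.59,"x":0,"y":0,"z":0,"ax":0,"ay":0,"az":7},
  {"hand":0.59,"x":0,"y":0,"z":0,"ax":0,"ay":0,"az":14},
  {"hand":0.59,"x":0,"y":0,"z":0,"ax":0,"ay":0,"az":21},
  {"hand":0.59,"x":0,"y":0,"z":0,"ax":0,"ay":0,"az":28},
  {"hand":0.59,"x":0,"y":0,"z":0,"ax":0,"ay":0,"az":35},
])

```text
time: 10.83
tcp_pos: [0.5199, -0.1264, 0.127]
tool_rot: [[0.944, -0.331, 0.002], [-0.331, -0.944, -0.001], [0.002, 0.0, -1.0]]
contact_force: [2.2, -0.1, -0.4]
opening: 0.588
gripper_force: 0.9
```

```bash
python3 st.py
```

```text
10.8333 [ 0.5199 -0.1264  0.127 ] q6 1.522532685730692 F [ 2.1754 -0.0821 -0.4443] M [-0.0905 -0.3896  0.0928] yaw_y -109.34726698745874
```

servo_tool([
  {"hand":0.59,"x":0,"y":0,"z":0,"ax":0,"ay":0,"az":6},
  {"hand":0.59,"x":0,"y":0,"z":0,"ax":0,"ay":0,"az":12},
  {"hand":0.59,"x":0,"y":0,"z":0,"ax":0,"ay":0,"az":18},
  {"hand":0.59,"x":0,"y":0,"z":0,"ax":0,"ay":0,"az":24},
])

```text
time: 11.17
tcp_pos: [0.5198, -0.1265, 0.1271]
tool_rot: [[0.728, -0.686, 0.002], [-0.686, -0.728, -0.001], [0.002, -0.0, -1.0]]
contact_force: [1.3, -1.5, -1.8]
opening: 0.591
gripper_force: 0.9
```

```bash
python3 st.py
```

```text
11.1667 [ 0.5198 -0.1265  0.1271] q6 1.940547588393268 F [ 1.3076 -1.5285 -1.7851] M [-0.2323 -0.2166  0.0438] yaw_y -133.29452841385748
```

servo_tool([
  {"hand":0.59,"x":0,"y":0,"z":0,"ax":0,"ay":0,"az":7},
  {"hand":0.59,"x":0,"y":0,"z":0,"ax":0,"ay":0,"az":14},
  {"hand":0.59,"x":0,"y":0,"z":0,"ax":0,"ay":0,"az":21},
  {"hand":0.59,"x":0,"y":0,"z":0,"ax":0,"ay":0,"az":28},
  {"hand":0.59,"x":0,"y":0,"z":0,"ax":0,"ay":0,"az":28},
])

```text
time: 11.58
tcp_pos: [0.5194, -0.1264, 0.1268]
tool_rot: [[0.321, -0.947, 0.001], [-0.947, -0.321, -0.001], [0.001, -0.001, -1.0]]
contact_force: [0.1, 0.3, -0.2]
opening: 0.59
gripper_force: 0.0
```

```bash
python3 st.py
```

```text
11.5833 [ 0.5194 -0.1264  0.1268] q6 2.428479950764334 F [ 0.1047  0.2588 -0.1538] M [ 0.0307 -0.0264 -0.0443] yaw_y -161.26246705051977
```

servo_tool([
  {"hand":0.59,"x":0,"y":0,"z":0,"ax":0,"ay":0,"az":-7},
  {"hand":0.59,"x":0,"y":0,"z":0,"ax":0,"ay":0,"az":-14},
  {"hand":0.59,"x":0,"y":0,"z":-0.02,"ax":0,"ay":0,"az":-21},
  {"hand":0.59,"x":0,"y":0,"z":-0.04,"ax":0,"ay":0,"az":-28},
  {"hand":0.59,"x":0,"y":0,"z":-0.04,"ax":0,"ay":0,"az":-35},
  {"hand":0.59,"x":0,"y":0,"z":-0.04,"ax":0,"ay":0,"az":-42},
  {"hand":0.59,"x":0,"y":0,"z":-0.04,"ax":0,"ay":0,"az":-49},
  {"hand":0.59,"x":0,"y":0,"z":-0.04,"ax":0,"ay":0,"az":-56},
  {"hand":0.59,"x":0,"y":0,"z":-0.04,"ax":0,"ay":0,"az":-63},
  {"hand":0.59,"x":0,"y":0,"z":-0.04,"ax":0,"ay":0,"az":-70},
  {"hand":0.59,"x":0,"y":0,"z":-0.04,"ax":0,"ay":0,"az":-77},
  {"hand":0.59,"x":0,"y":0,"z":-0.04,"ax":0,"ay":0,"az":-84},
])

```text
time: 12.58
tcp_pos: [0.5191, -0.1259, 0.1668]
tool_rot: [[0.972, 0.235, 0.0], [0.235, -0.972, 0.0], [0.0, -0.0, -1.0]]
contact_force: [-0.0, 0.1, -0.1]
opening: 0.59
gripper_force: 0.0
```

servo_tool([
  {"hand":0.59,"x":0,"y":0,"z":0,"ax":0,"ay":0,"az":-7},
  {"hand":0.59,"x":0,"y":0,"z":0,"ax":0,"ay":0,"az":-14},
  {"hand":0.59,"x":0,"y":0,"z":0,"ax":0,"ay":0,"az":-21},
  {"hand":0.59,"x":0,"y":0,"z":0,"ax":0,"ay":0,"az":-28},
  {"hand":0.59,"x":0,"y":0,"z":0,"ax":0,"ay":0,"az":-35},
  {"hand":0.59,"x":0,"y":0,"z":0,"ax":0,"ay":0,"az":-42},
  {"hand":0.59,"x":0,"y":0,"z":0,"ax":0,"ay":0,"az":-49},
  {"hand":0.59,"x":0,"y":0,"z":0,"ax":0,"ay":0,"az":-56},
  {"hand":0.59,"x":0,"y":0,"z":0,"ax":0,"ay":0,"az":-63},
  {"hand":0.59,"x":0,"y":0,"z":0,"ax":0,"ay":0,"az":-70},
  {"hand":0.59,"x":0,"y":0,"z":0,"ax":0,"ay":0,"az":-77},
  {"hand":0.59,"x":0,"y":0,"z":0,"ax":0,"ay":0,"az":-84},
])

```text
time: 13.58
tcp_pos: [0.5192, -0.1259, 0.1668]
tool_rot: [[-0.132, 0.991, 0.0], [0.991, 0.132, 0.0], [0.0, 0.0, -1.0]]
contact_force: [0.5, -0.2, 0.2]
opening: 0.594
gripper_force: 0.0
```

servo_tool([
  {"hand":0.59,"x":0,"y":0,"z":0,"ax":0,"ay":0,"az":-7},
  {"hand":0.59,"x":0,"y":0,"z":0,"ax":0,"ay":0,"az":-14},
  {"hand":0.59,"x":0,"y":0,"z":0,"ax":0,"ay":0,"az":-21},
  {"hand":0.59,"x":0,"y":0,"z":0,"ax":0,"ay":0,"az":-28},
  {"hand":0.59,"x":0,"y":0,"z":0,"ax":0,"ay":0,"az":-35},
  {"hand":0.59,"x":0,"y":0,"z":0,"ax":0,"ay":0,"az":-42},
  {"hand":0.59,"x":0,"y":0,"z":0,"ax":0,"ay":0,"az":-45},
  {"hand":0.59,"x":0,"y":0,"z":0,"ax":0,"ay":0,"az":-45},
])

```text
time: 14.25
tcp_pos: [0.5192, -0.1259, 0.1667]
tool_rot: [[-0.791, 0.611, 0.0], [0.611, 0.791, 0.0], [-0.0, 0.0, -1.0]]
contact_force: [0.2, -0.0, 0.4]
opening: 0.592
gripper_force: 0.0
```

```bash
python3 st.py; python3 look2.py w6; python3 - <<'E'
from h import *
np.set_printoptions(precision=4,suppress=True)
d=np.load("w6.npy");s=arm.observe()["tcp_pos"]
v,u=np.mgrid[150:310,215:305];v=v.ravel();u=u.ravel();P=back("wrist",np.c_[u,v],d[v,u]);r=np.hypot(P[:,0]-s[0],P[:,1]-s[1])
z=P[(r<46)&(d[v,u]>.02),2];print(len(z),np.histogram(z,np.arange(.05,.18,.005)))
w=P[(r<46)&(r>20)&(P[:,2]>.11)&(P[:,2]<.155)];print(len(w),np.percentile(w[:,2],[90,97]) if len(w) else 0)
E
```

```text
14.25 [ 0.5192 -0.1259  0.1667] q6 -1.2988456059165145 F [ 0.151  -0.0276  0.4108] M [ 0.0417  0.0489 -0.0332] yaw_y 52.3092636065142
[ 0.5192 -0.1259  0.1667] 14.3 [ 0.5192 -0.126   0.1667] [-0.3858  0.0839  1.8482  0.0002  1.2091 -1.295 ] [ 0.3396 -0.0324 -1.2508] [-0.0355 -0.0315  0.0433] [0.6144 0.789  0.0002] 0.5941286856988388
14341 (array([   0, 2034, 6240,   21,  568, 1647,   79,   52,   43,   50,  130,
        174,  346,  298,  233,  645, 1094,  644,    0,   20,   23,    0,
          0,    0,    0]), array([0.05 , 0.055, 0.06 , 0.065, 0.07 , 0.075, 0.08 , 0.085, 0.09 ,
       0.095, 0.1  , 0.105, 0.11 , 0.115, 0.12 , 0.125, 0.13 , 0.135,
       0.14 , 0.145, 0.15 , 0.155, 0.16 , 0.165, 0.17 , 0.175]))
0 0
```

```bash
python3 - <<'E'
from h import *
np.set_printoptions(precision=4,suppress=True)
s=arm.observe()["tcp_pos"]
for n in("w5","w6"):
    d=np.load(n+".npy");o=.0017 if n=="w5" else 0
    v,u=np.mgrid[150:310,215:305];v=v.ravel();u=u.ravel();P=back("wrist",np.c_[u,v],d[v,u])+[0,0,o];r=np.hypot(P[:,0]-s[0],P[:,1]-s[1])
    st=P[(r<.007)&(P[:,2]>.125)&(P[:,2]<.145)]
    w=P[(r<.046)&(r>.02)&(P[:,2]>.11)&(P[:,2]<.155)];print("stud",np.median(st,0),np.percentile(w[:,2],[80,90,97,99]))
E
```

```text
stud [ 0.519  -0.126   0.1354] [0.1388 0.1395 0.1406 0.1526]
stud [ 0.519  -0.1257  0.1354] [0.135  0.1355 0.1482 0.1509]
```

servo_tool([
  {"hand":0.59,"x":0,"y":0,"z":0.02,"ax":0,"ay":0,"az":0},
  {"hand":0.59,"x":0,"y":0,"z":0.04,"ax":0,"ay":0,"az":0},
  {"hand":0.59,"x":0,"y":0,"z":0.041,"ax":0,"ay":0,"az":7},
  {"hand":0.59,"x":0,"y":0,"z":0.041,"ax":0,"ay":0,"az":14},
  {"hand":0.59,"x":0,"y":0,"z":0.041,"ax":0,"ay":0,"az":21},
  {"hand":0.59,"x":0,"y":0,"z":0.041,"ax":0,"ay":0,"az":28},
  {"hand":0.59,"x":0,"y":0,"z":0.041,"ax":0,"ay":0,"az":35},
  {"hand":0.59,"x":0,"y":0,"z":0.041,"ax":0,"ay":0,"az":42},
  {"hand":0.59,"x":0,"y":0,"z":0.041,"ax":0,"ay":0,"az":49},
])

```text
time: 15.05
tcp_pos: [0.5191, -0.1264, 0.1253]
tool_rot: [[-0.047, 0.999, 0.0], [0.999, 0.047, -0.001], [-0.001, 0.0, -1.0]]
contact_force: [1.0, -2.0, -3.5]
opening: 0.588
gripper_force: 7.8
```

```bash
python3 st.py
```

```text
15.05 [ 0.5191 -0.1264  0.1253] q6 -0.43268359855861077 F [ 0.9792 -2.023  -3.5431] M [-0.2824 -0.2794  0.4455] yaw_y 2.6896854516135082
```

servo_tool([
  {"hand":0.59,"x":0,"y":0,"z":0,"ax":0,"ay":0,"az":0},
  {"hand":0.59,"x":0,"y":0,"z":0,"ax":0,"ay":0,"az":0},
])

```text
time: 15.22
tcp_pos: [0.5191, -0.1259, 0.1254]
tool_rot: [[-0.056, 0.998, 0.0], [0.998, 0.056, 0.0], [0.0, 0.0, -1.0]]
contact_force: [-0.3, -0.3, 0.4]
opening: 0.592
gripper_force: 0.0
```

```bash
python3 st.py; python3 look2.py w7
```

```text
15.2167 [ 0.5191 -0.1259  0.1254] q6 -0.4416735360522565 F [-0.349  -0.3428  0.4055] M [ 0.0325 -0.0306  0.0075] yaw_y 3.192374584046474
[ 0.5191 -0.1259  0.1254] 15.2667 [ 0.5191 -0.1259  0.1255] [-0.3858  0.1356  1.8771  0.0003  1.1291 -0.4419] [ 0.5003 -0.3386  1.0323] [-0.0268  0.0013  0.0318] [0.9984 0.0559 0.    ] 0.5884535857814537
```

View pics/w7.png

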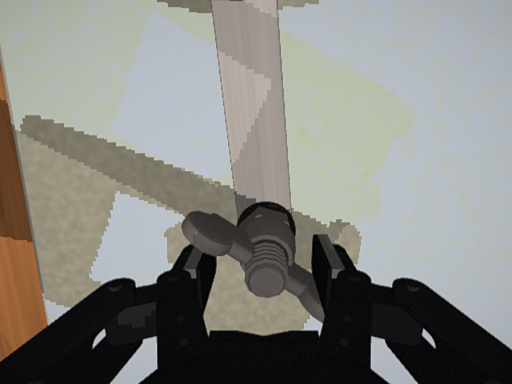

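servo_tool([
  {"hand":0.59,"x":0,"y":0,"z":0,"ax":0,"ay":0,"az":1},
  {"hand":0.59,"x":0,"y":0,"z":0,"ax":0,"ay":0,"az":2},
  {"hand":0.59,"x":0,"y":0,"z":0,"ax":0,"ay":0,"az":3},
])

```text
time: 15.52
tcp_pos: [0.519, -0.1262, 0.1254]
tool_rot: [[0.0, 1.0, -0.0], [1.0, -0.0, -0.001], [-0.001, -0.0, -1.0]]
contact_force: [-0.9, -1.1, 0.5]
opening: 0.588
gripper_force: 2.5
```

```bash
python3 st.py
```

```text
15.5167 [ 0.519  -0.1262  0.1254] q6 -0.3852129261842019 F [-0.877  -1.1045  0.5355] M [-0.1259  0.0915  0.1781] yaw_y -0.027477824228558483
```

servo_tool([
  {"hand":0.59,"x":0,"y":0,"z":0,"ax":0,"ay":0,"az":1},
  {"hand":0.59,"x":0,"y":0,"z":0,"ax":0,"ay":0,"az":2},
])

```text
time: 15.68
tcp_pos: [0.519, -0.1262, 0.1254]
tool_rot: [[0.036, 0.999, -0.0], [0.999, -0.036, -0.0], [-0.0, -0.0, -1.0]]
contact_force: [-0.3, -1.2, 1.0]
opening: 0.591
gripper_force: 7.6
```

```bash
python3 st.py
```

```text
15.6833 [ 0.519  -0.1262  0.1254] q6 -0.3501063441487076 F [-0.3357 -1.2419  0.9975] M [-0.1948  0.0677  0.4499] yaw_y -2.0380542722233628
```

servo_tool([
  {"hand":0.59,"x":0,"y":0,"z":0,"ax":0,"ay":0,"az":1},
  {"hand":0.59,"x":0,"y":0,"z":0,"ax":0,"ay":0,"az":2},
])

```text
time: 15.85
tcp_pos: [0.5191, -0.1261, 0.1254]
tool_rot: [[0.071, 0.997, 0.0], [0.997, -0.071, -0.0], [-0.0, 0.0, -1.0]]
contact_force: [-0.2, -2.4, -0.2]
opening: 0.586
gripper_force: 8.1
```

```bash
python3 st.py
```

```text
15.85 [ 0.5191 -0.1261  0.1254] q6 -0.3147342552861209 F [-0.1577 -2.4377 -0.1699] M [-0.2212  0.0838  0.4071] yaw_y -4.0675480604712755
```

servo_tool([
  {"hand":0.59,"x":0,"y":0,"z":0,"ax":0,"ay":0,"az":1},
  {"hand":0.59,"x":0,"y":0,"z":0,"ax":0,"ay":0,"az":2},
])

```text
time: 16.02
tcp_pos: [0.5191, -0.1261, 0.1253]
tool_rot: [[0.106, 0.994, 0.0], [0.994, -0.106, -0.0], [-0.0, 0.0, -1.0]]
contact_force: [-0.4, -2.1, 0.4]
opening: 0.591
gripper_force: 8.5
```

```bash
python3 st.py
```

```text
16.0167 [ 0.5191 -0.1261  0.1253] q6 -0.27959485962639 F [-0.4491 -2.0865  0.4105] M [-0.2736  0.1219  0.4063] yaw_y -6.08715273527963
```

servo_tool([
  {"hand":0.59,"x":0,"y":0,"z":0,"ax":0,"ay":0,"az":1},
  {"hand":0.59,"x":0,"y":0,"z":0,"ax":0,"ay":0,"az":2},
  {"hand":0.59,"x":0,"y":0,"z":0,"ax":0,"ay":0,"az":3},
])

```text
time: 16.27
tcp_pos: [0.5191, -0.126, 0.1253]
tool_rot: [[0.158, 0.987, 0.0], [0.987, -0.158, -0.0], [-0.0, 0.0, -1.0]]
contact_force: [0.5, -0.9, -0.7]
opening: 0.588
gripper_force: 7.9
```

```bash
python3 st.py
```

```text
16.2667 [ 0.5191 -0.126   0.1253] q6 -0.22711138391999536 F [ 0.4958 -0.8697 -0.6961] M [-0.2465 -0.0667  0.4743] yaw_y -9.093255265230715
```

servo_tool([
  {"hand":0.59,"x":0,"y":0,"z":0,"ax":0,"ay":0,"az":1},
  {"hand":0.59,"x":0,"y":0,"z":0,"ax":0,"ay":0,"az":2},
])

```text
time: 16.43
tcp_pos: [0.5191, -0.126, 0.1253]
tool_rot: [[0.193, 0.981, 0.0], [0.981, -0.193, 0.0], [0.0, 0.0, -1.0]]
contact_force: [0.3, -2.2, 0.0]
opening: 0.59
gripper_force: 9.7
```

```bash
python3 st.py
```

```text
16.4333 [ 0.5191 -0.126   0.1253] q6 -0.19214615408082722 F [ 0.3343 -2.162   0.0375] M [-0.1885 -0.1461  0.567 ] yaw_y -11.1004345949197
```

servo_tool([
  {"hand":0.59,"x":0,"y":0,"z":0,"ax":0,"ay":0,"az":1},
  {"hand":0.59,"x":0,"y":0,"z":0,"ax":0,"ay":0,"az":2},
])

```text
time: 16.6
tcp_pos: [0.5191, -0.1259, 0.1252]
tool_rot: [[0.227, 0.974, 0.0], [0.974, -0.227, 0.0], [0.0, 0.0, -1.0]]
contact_force: [1.3, -2.3, -0.5]
opening: 0.592
gripper_force: 8.5
```

```bash
python3 st.py
```

```text
16.6 [ 0.5191 -0.1259  0.1252] q6 -0.1572959579678475 F [ 1.302  -2.2976 -0.5227] M [-0.1506 -0.1799  0.5056] yaw_y -13.095192001660005
```

servo_tool([
  {"hand":0.59,"x":0,"y":0,"z":0,"ax":0,"ay":0,"az":1},
  {"hand":0.59,"x":0,"y":0,"z":0,"ax":0,"ay":0,"az":2},
])

```text
time: 16.77
tcp_pos: [0.5192, -0.1259, 0.1252]
tool_rot: [[0.26, 0.965, 0.0], [0.965, -0.26, 0.0], [0.0, 0.0, -1.0]]
contact_force: [1.6, -0.1, -2.7]
opening: 0.589
gripper_force: 8.8
```

```bash
python3 st.py
```

```text
16.7667 [ 0.5192 -0.1259  0.1252] q6 -0.12234455663213034 F [ 1.64   -0.0645 -2.6705] M [-0.15   -0.3298  0.5597] yaw_y -15.098100250760325
```

servo_tool([
  {"hand":0.59,"x":0,"y":0,"z":0,"ax":0,"ay":0,"az":1},
  {"hand":0.59,"x":0,"y":0,"z":0,"ax":0,"ay":0,"az":2},
])

```text
time: 16.93
tcp_pos: [0.5192, -0.1259, 0.1252]
tool_rot: [[0.294, 0.956, 0.0], [0.956, -0.294, 0.0], [0.0, 0.0, -1.0]]
contact_force: [3.5, -1.2, -2.9]
opening: 0.586
gripper_force: 10.9
```

```bash
python3 st.py
```

```text
16.9333 [ 0.5192 -0.1259  0.1252] q6 -0.08747076260511853 F [ 3.5155 -1.1842 -2.8545] M [-0.1209 -0.4311  0.6039] yaw_y -17.0958357765927
```

servo_tool([
  {"hand":0.59,"x":0,"y":0,"z":0,"ax":0,"ay":0,"az":-5},
  {"hand":0.59,"x":0,"y":0,"z":0,"ax":0,"ay":0,"az":-12},
  {"hand":0.59,"x":0,"y":0,"z":0,"ax":0,"ay":0,"az":-19},
  {"hand":0.59,"x":0,"y":0,"z":0,"ax":0,"ay":0,"az":-25},
  {"hand":0.59,"x":0,"y":0,"z":-0.025,"ax":0,"ay":0,"az":-25},
  {"hand":0.59,"x":0,"y":0,"z":-0.055,"ax":0,"ay":0,"az":-25},
  {"hand":0.59,"x":0,"y":0,"z":-0.09,"ax":0,"ay":0,"az":-25},
  {"hand":0.59,"x":0,"y":0,"z":-0.128,"ax":0,"ay":0,"az":-20},
  {"hand":0.59,"x":0,"y":0,"z":-0.128,"ax":0,"ay":0,"az":-17},
  {"hand":0.59,"x":0,"y":0,"z":-0.128,"ax":0,"ay":0,"az":-17},
  {"hand":0.59,"x":0,"y":0,"z":-0.128,"ax":0,"ay":0,"az":-17},
])

```text
time: 17.85
tcp_pos: [0.5187, -0.1258, 0.2532]
tool_rot: [[-0.0, 1.0, -0.0], [1.0, 0.0, 0.0], [0.0, -0.0, -1.0]]
contact_force: [-1.1, -0.5, -0.2]
opening: 0.59
gripper_force: 0.0
```

```bash
python3 st.py; python3 look2.py w8; python3 - <<'E'
from h import *
a=cv2.imread("pics/w1.png")[130:240,200:320];b=cv2.imread("pics/w8.png")[130:240,200:320]
cv2.imwrite("pics/cmp.png",np.hstack([cv2.resize(x,(400,367),interpolation=2) for x in(a,b)]))
arm.snapshot("wrist")
for x in arm.spot_point("lower_nut_corner","wrist")[:2]:print(x["p"],x["position"],rayz("wrist",x["position"],.095))
E
```

```text
17.85 [ 0.5187 -0.1258  0.2532] q6 -0.38642253882132854 F [-1.1163 -0.4643 -0.2014] M [-0.0282 -0.011   0.0401] yaw_y 0.02781289172291291
[ 0.5187 -0.1258  0.2532] 17.9 [ 0.5182 -0.1256  0.2521] [-0.3859  0.0032  1.7648  0.0002  1.3761 -0.3868] [0.7477 0.6368 0.0696] [ 0.008  -0.0178  0.0213] [ 1.      0.0008 -0.0022] 0.5896433110835104
0.44 [279.2, 172.6] [ 0.53197352 -0.11229605  0.095     ]
```

View pics/cmp.png

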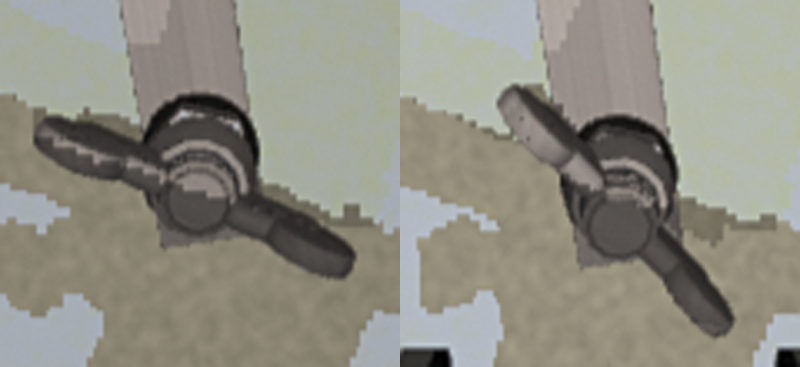

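```bash
python3 -c "
from plant import arm
print(arm.close_job())"
```

```text
the job is handed in; nothing more can be done
None
```

The wing nut is run down onto the hex nut and tightened to about 0.55 N m (last readings 0.56 and 0.60, noisy by a few hundredths). The hex nut shows no sign of having turned, the gripper is clear of the nuts, and the job was handed in at about 18 s.

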